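# Open the latched sample case

## Task

Open the white sample case on the bench: lift its black paddle handle just until the hidden pawl lets go and the lid springs ajar, feeling for the release and never levering the paddle hard against the end of its travel or pulling on the lid while it is still latched. Let the paddle go back down, then swing the lid up and back by its bar handle until it stands at least upright, and leave it standing open. Leave the other things on the bench where they are.

Things in the scene. Friction and masses are not known exactly. Their poses are not given: they have to be found in the camera images.
- case: White case fixed to the bench, 120 (x, front to back) x 200 (y) x 100 mm high. Origin: centre of its underside; x points from the front (paddle side, nearer the robot) to the back (hinge side), z up. A dark latch housing (64 wide, 40 to 82 mm above the bench) on the middle of the front wall reaches to x = -98 mm; it hides the pawl.
- paddle: Black two-armed paddle handle at the case's front, not part of the lid, pointing level to its -x (to the robot). Origin: middle of its pivot axle, along its y, at case x = -66, z = 92 mm. Its free end is lifted (turn about +y; the tilt of its z axis is the lift, 0 at rest). Sprung: it falls back when let go. The lift that frees the lid differs each time, 0.2 to 0.65 rad, and cannot be seen.
- paddle_grip (a point): Middle of the paddle's round crossbar, 9 mm thick, 47 clear between the arms, at paddle x = -58, z = 22 mm; free below, 25 mm to each side; pinched from above it turns in the fingers (adds 2 to 6 N of friction). Net lift: 1 N over a hidden free play, then 2 to 5 N on the pawl spring; 8 mm later the lid pops up. 4 mm beyond, a hard stop: stay below 15 N, over about 19 N counts as forcing it.
- lid: White lid 126 x 206 x 6 mm. Origin: middle of the hinge axis (case x = 60, z = 100 mm); shut, its axes are the case's and it reaches to x = -124 mm. Opens by turning about +y; the tilt of its z axis is the opening: 0 shut, at most 0.02 rad while latched, about 0.24 sprung ajar, stop at 1.75. Stiff hinge: it stays where left; about 4 N at the handle moves it. Over 25 N while latched wrenches it.
- lid_handle (a point): Middle of the lid's aluminium bar handle: a round bar 10 mm thick, 84 mm long along y, its centre line 106 mm from the hinge axis towards the front, 46 mm above the hinge axis and 39 mm above the lid's top. Axes as lid.
- jar_a: White dispenser jar with steel cap, 44 mm wide, 70 high, beside the case; origin at the centre of its underside. Leave alone.
- jar_b: The same kind of jar, away from the case. Leave alone.
- dish: Shallow glass dish, 70 mm wide, 15 high; origin under its centre. Leave alone.
- reel: Small reel, 52 mm wide, 24 high, lying flat; origin under its centre. Leave alone.
- blower: Rubber dust blower, 54 mm wide, 90 high, nozzle up; origin under its centre. Leave alone.
- beaker: Small glass beaker, 52 mm wide, 45 high; origin under its centre. Leave alone.
- driver: Screwdriver, 150 mm long, lying down. Leave alone.

How it is judged:
By the outcome, as a careful person would: the job done as asked, in the order asked, and still so for the second after the job is handed in, with the robot touching nothing.
It also fails if it takes over 72 s, if anything falls off the work surface, if the arm or the gripper's body presses on something with over 40 N, if the wrist force passes 120 N, or if a joint passes its speed limit or range.

## Robot

A 6-joint arm with a two-finger parallel gripper is mounted at the origin on the work surface. World frame = base frame: x ahead of the robot, y to its left, z up, the work surface at z = 0. Lengths are in m, angles in degrees, forces in N, time in s.
With the tool pointing down it reaches from about 0.35 to 0.775 m from the base axis. Payload 5.5 kg.
Tool frame: the origin (TCP) lies at the very end of the fingers, on their centre line; the grasp point (between the pads) lies 19 mm behind it (ctrl.grip_point_offset is the distance from the TCP to the grasp point, in m); z points along the fingers, y is the line along which they close (so a half turn about z gives the same grasp; the last joint's range is limited). The gripper opens to 85 mm and grips with 20 to 120 N. Pads are 22 mm wide; open, the fingers measure 114 mm over their backs; the gripper's body (76 mm by 85 mm) begins 54 mm behind the grasp point. The pads swing forward as they close: fully open they stand 13 mm farther back than shut.
Start: joints at [55.886, 17.945, 2.641, 74.691, 0, 82.002], TCP at [0.253, 0.516, 0.231] pointing down, gripper open.
Joint ranges: [-158.12, 158.12], [-49.38, 96.58], [-58.88, 72.47], [-126.05, 133.96], [-84.25, 85.87], [-180, 180]. Speed limits (degrees/s): [147.25, 147.25, 180, 180, 180, 180].

## Interface

Orientations are given as [roll, pitch, yaw] about the fixed x, y, z axes, in that order (R = Rz(yaw) Ry(pitch) Rx(roll)).
In Python, from workcell import readout, viewer, sign_off, models, ctrl gives the robot as it stands. The module is installed in compiled form; this text tells all that it offers.
- The arm moves only by the tool servo_tool, never from a script. Its argument "commands" is a list of rows, each a list of 3 entries, a list of its own where there are three numbers: the opening, from 0 (shut) to 1 (fully open), then the shift along the tool's x, y, z in units of 25 mm (1.0 is 25 mm), then the turn, a rotation vector about the tool's x, y, z in units of 5 degrees (1.0 is 5 degrees). In form: [[grip, [tx, ty, tz], [wx, wy, wz]], ...]. A call has 1 to 12 rows; each row shifts and turns the commanded pose from where the row before left it, along the tool's axes as they then stand; what a row does not reach is not made up. A row lasts 1/10 s, in which the tool goes at most 50 mm and 8.59 degrees, less where a joint would pass 70% of its speed; a pose out of reach is approached as far as the arm can. A call is refused whole if a number of a shift passes 1 or a number of a turn 1, either way. A call with a gripper value outside its range is refused whole. The fingers move at their own pace and stop on an object; the grip force is fixed at half the most. Time passes only in rows, so rows that do not move let the fingers close. It gives the time, the measured TCP pose, the force, the opening and the grip force at its end, in the units of the state.
- readout.read_state(): the state, without advancing time (a new reading comes with each control period).
- viewer.grab_frame(name): name is "side" or "top" or "wrist"; returns a dict with "pixels" (420x560x3 uint8, red, green, blue), "range_z" (420x560 float32, m along the optical axis (not along the pixel's ray), 0 where there is no reading), "fx", "fy", "cx", "cy" (pixels), "extrinsics" (4x4, takes a point from camera to world coordinates). Camera axes: x right, y up, looking along -z (the intrinsics and any distortion apply to the point x, -y, -z); pixel columns grow to the right and rows downward; lengths in m; the calibration is good to about 2 mm. A picture is of the moment at which its call begins.
- sign_off(): hands the job in; it is judged then, once.
Trained networks look in a picture, given as the dict that the camera call returned (one of the last four; its "shot" number tells which), for a name from the list of things; names that differ only in an ending like _2 or _b are one class to them, and where a whole thing is asked for, a point or a joint stands for the part that bears it (a point fixed in the world has none). Each returns a list of dicts, best first, with "p" (0 to 1); they miss things now and then, are a little off and sometimes report something else, mostly with a low value. They report only what shows in the picture. A call takes as long as a camera call.
- models.find_in(picture, thing): "point" ([x, y, z] in m, in world coordinates, good to about 4 mm: the middle of the surface that is visible of it).
- models.place_of(picture, thing): "point" ([x, y, z] in m, in world coordinates, good to about 4 mm: a listed point, or the origin of a listed thing).
The state is a dict: "t": time; "joint_positions": joint angles; "qvel": joint speeds; "joint_efforts": joint torques, N m; "position": TCP position; "eef_rot": TCP orientation; "contact_force": force on the tool from outside, world axes, zero at the start; "ft_torque": the same for the moment, N m; "grip_width": opening from 0.0 (shut) to 1.0 (fully open); "grip_force": force on a finger pad.
Only numpy, scipy, OpenCV 4.12 (cv2) and the standard library are available. Lean on these libraries where they do the work, as an engineer would, in place of code of your own. Each camera call takes 0.05 s, during which the arm holds its last target. There are 200 camera calls.

## Working session

There is one attempt and no reset: what is moved stays moved. The work goes in short steps, Python scripts to look and compute and a tool call to move; the robot and the scene stay as the last step left them, time stands still between calls to the robot, and variables do not carry over. Pictures are saved under pics/ and viewed, at most 10 in all, crops included, and the job is handed in when it is done.

Besides the shell and the picture viewer there is one more tool, called after "Request:" as a command line: name --argument value ..., lists and objects as JSON in quotes. servo_tool: Moves the arm, as the interface text tells. Its arguments: {"type":"object","properties":{"commands":{"type":"array","items":{"type":"array"}}},"required":["commands"]}

```bash
mkdir -p pics
cat > h.py <<'E'
from workcell import readout, viewer, sign_off, models, ctrl
import numpy as np, cv2
def shot(n,f=None):
    p=viewer.grab_frame(n)
    if f: cv2.imwrite('pics/'+f,p["pixels"][:,:,::-1])
    return p
def cloud(p):
    d=p["range_z"];v,u=np.mgrid[:d.shape[0],:d.shape[1]]
    P=np.stack([(u-p["cx"])/p["fx"]*d,-(v-p["cy"])/p["fy"]*d,-d,np.ones_like(d)],-1)
    W=(P@p["extrinsics"].T)[...,:3];W[d==0]=np.nan
    return W
E
python3 - <<'E'
from h import *
np.set_printoptions(precision=4,suppress=True)
s=readout.read_state();print(s)
ims=[]
for n in("side","top"):
    p=shot(n);ims.append(p["pixels"][:,:,::-1])
    print(n,p["extrinsics"])
    for t in("case","paddle","paddle_grip","lid","lid_handle","jar_a","dish","reel","blower","beaker","driver"):
        print(t,[(round(r["p"],2),np.round(r["point"],4)) for r in models.place_of(p,t)[:2]])
    W=cloud(p);np.save(n,W)
cv2.imwrite("pics/a.png",cv2.resize(np.vstack(ims),(800,600)) if 0 else ims[0]);cv2.imwrite("pics/b.png",ims[1])
E
```

```text
{'t': 0.0, 'joint_positions': array([55.887 , 17.9924,  2.5784, 74.6898,  0.0005, 82.0017]), 'qvel': array([ 0.0212, -0.0303, -0.0105, -0.0213,  0.0709,  0.055 ]), 'joint_efforts': array([ -0.0012, -48.0629,  29.8534,   0.0194,  -0.0001,   0.    ]), 'position': array([0.2528, 0.5159, 0.2304]), 'eef_rot': array([-179.8973,   -0.0149,  153.8853]), 'contact_force': array([0.9929, 0.4401, 0.4317]), 'ft_torque': array([-0.0294,  0.0009,  0.0203]), 'grip_force': 0.0, 'grip_width': 1.0024133063043599}
side [[-0.9934  0.0384 -0.1078  0.4296]
 [-0.1117 -0.5321  0.8393  1.0207]
 [-0.0252  0.8458  0.5329  0.7682]
 [ 0.      0.      0.      1.    ]]
case [(0.93, array([ 0.5702,  0.0422, -0.0001]))]
paddle [(0.47, array([0.5059, 0.0451, 0.0944]))]
paddle_grip [(0.55, array([0.4491, 0.0542, 0.1137]))]
lid [(0.67, array([0.6313, 0.0395, 0.1026]))]
lid_handle [(0.78, array([0.5251, 0.0439, 0.1466])), (0.69, array([0.4508, 0.0543, 0.1151]))]
jar_a [(0.96, array([ 0.5645,  0.47  , -0.0016])), (0.71, array([ 0.5902,  0.2428, -0.0016]))]
dish [(0.66, array([ 0.4708, -0.1398, -0.0001]))]
reel []
blower [
[... 186 characters left out ...]
 [-0.9999  0.0017 -0.0115  0.0172]
 [-0.0113  0.0743  0.9972  1.4896]
 [ 0.      0.      0.      1.    ]]
case []
paddle [(0.5, array([0.5066, 0.0479, 0.0895]))]
paddle_grip [(0.56, array([0.4502, 0.053 , 0.113 ]))]
lid [(0.95, array([0.6299, 0.0371, 0.1011]))]
lid_handle [(0.89, array([0.5243, 0.0436, 0.1468])), (0.6, array([ 0.6775, -0.4531,  0.003 ]))]
jar_a [(0.68, array([0.5614, 0.4668, 0.0002])), (0.5, array([0.584 , 0.241 , 0.0023]))]
dish [(0.58, array([ 0.4694, -0.1398,  0.0022]))]
reel [(0.49, array([ 0.5634, -0.1358,  0.0046]))]
blower [(0.59, array([ 0.5092, -0.4618,  0.0017]))]
beaker []
driver [(0.55, array([ 0.6802, -0.4522,  0.0043])), (0.24, array([0.5249, 0.0466, 0.1473]))]
```

View pics/a.png

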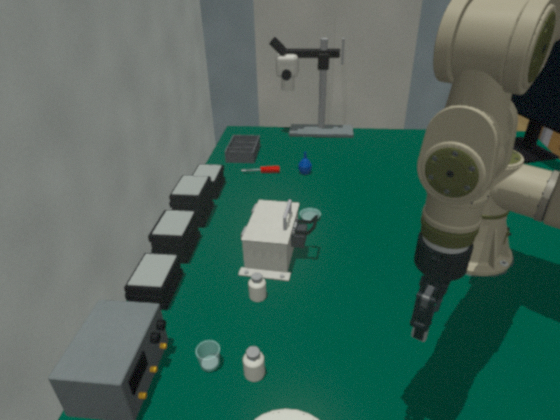

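View pics/b.png

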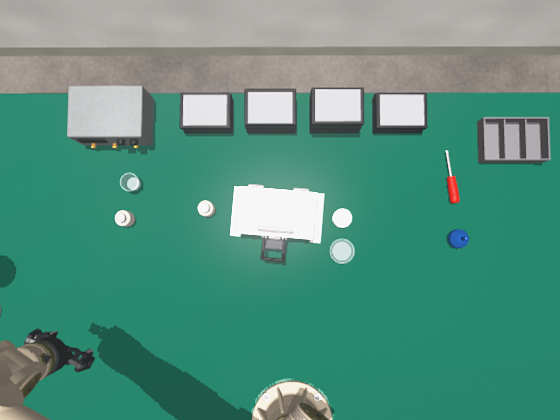

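The side view shows the case at (270,235) with its bar handle at (287,213). The top view shows the lid at (278,213), the paddle at (274,250), and a slight yaw. Next I'll refine the pose from the depth data.

Run:
```python
from h import *
np.set_printoptions(precision=4,suppress=True)
for n in("top","side"):
    W=np.load(n+".npy").reshape(-1,3)
    near=(abs(W[:,0]-.56)<.16)&(abs(W[:,1]-.04)<.135)
    L=W[near&(abs(W[:,2]-.106)<.006)&(W[:,0]>.49)]
    r=cv2.minAreaRect(L[:,:2].astype(np.float32));print(n,"lid",r,np.median(L[:,2]))
    H=W[near&(W[:,2]>.135)&(W[:,2]<.17)]
    print("bar",len(H),H.mean(0) if len(H) else 0,np.sort(H[:,2])[-5:], cv2.minAreaRect(H[:,:2].astype(np.float32)))
    P=W[near&(W[:,2]>.1)&(W[:,2]<.13)&(W[:,0]<.47)]
    print("cross",len(P),P.mean(0), P.max(0),cv2.minAreaRect(P[:,:2].astype(np.float32)))
```

```text
top lid ((0.5682598948478699, 0.04427280277013779), (0.20626646280288696, 0.14803504943847656), 85.39064025878906) 0.1067226647889361
bar 143 [0.5271 0.0477 0.1504] [0.1561 0.1561 0.1563 0.1565 0.1589] ((0.5270900726318359, 0.04736259579658508), (0.09247984737157822, 0.010043530724942684), 85.08576202392578)
cross 103 [0.4517 0.0538 0.1149] [0.466  0.0844 0.1231] ((0.4545573592185974, 0.05418715998530388), (0.06053026765584946, 0.020582666620612144), 87.3362045288086)
side lid ((0.5691248178482056, 0.0414901077747345), (0.2121727615594864, 0.14040806889533997), 85.11756896972656) 0.10763201452186355
bar 90 [0.5245 0.0556 0.1488] [0.1533 0.1534 0.1538 0.154  0.1542] ((0.5247482061386108, 0.04798135161399841), (0.0928957462310791, 0.010085132904350758), 85.23678588867188)
cross 73 [0.4502 0.0558 0.1137] [0.4645 0.0858 0.1217] ((0.4520684778690338, 0.054044947028160095), (0.0640159472823143, 0.01949235424399376), 84.29882049560547)
```

Request:
servo_tool --commands '[[0.6,[-0.95,-0.82,0],[0,0,0]],[0.6,[-0.95,-0.82,0],[0,0,0]],[0.6,[-0.95,-0.82,0],[0,0,0]],[0.6,[-0.95,-0.82,0],[0,0,0]],[0.6,[-0.95,-0.82,0],[0,0,0]],[0.6,[-0.95,-0.82,0],[0,0,0]],[0.6,[-0.95,-0.82,0],[0,0,0]],[0.6,[-0.95,-0.82,0],[0,0,0]],[0.6,[-0.95,-0.82,0],[0,0,0]],[0.6,[-0.95,-0.82,0],[0,0,0]],[0.6,[-0.95,-0.82,0],[0,0,0]],[0.6,[-0.95,-0.82,0],[0,0,0]]]'

```text
t: 2.4
position: [0.4011, 0.1688, 0.2315]
eef_rot: [180.0, 0.0, 153.9]
contact_force: [0.6, -0.1, -0.6]
grip_width: 0.596
grip_force: 0.0
```

Request:
servo_tool --commands '[[0.6,[0,0,0],[0,0,1]],[0.6,[0,0,0],[0,0,1]],[0.6,[0,0,0],[0,0,1]],[0.6,[0,0,0],[0,0,1]],[0.6,[0,0,0],[0,0,1]],[0.6,[0,0,0],[0,0,1]],[0.6,[0,0,0],[0,0,1]],[0.6,[0,0,0],[0,0,1]],[0.6,[0,0,0],[0,0,1]],[0.6,[0,0,0],[0,0,1]],[0.6,[0,0,0],[0,0,1]],[0.6,[0,0,0],[0,0,1]]]'

```text
t: 3.6
position: [0.4007, 0.17, 0.2314]
eef_rot: [180.0, -0.0, 93.7]
contact_force: [0.0, -1.0, -0.6]
grip_width: 0.599
grip_force: 0.0
```

Request:
servo_tool --commands '[[0.6,[0,0,0],[0,0,1]],[0.6,[0,0,0],[0,0,0.74]],[0.6,[0,0,0],[0,0,0]]]'

```text
t: 3.9
position: [0.4008, 0.17, 0.2314]
eef_rot: [180.0, -0.0, 85.2]
contact_force: [-0.4, 0.3, 0.2]
grip_width: 0.599
grip_force: 0.0
```

Request:
servo_tool --commands '[[0.6,[-0.89,0.47,0.4],[0,0,0]],[0.6,[-0.89,0.47,0.4],[0,0,0]],[0.6,[-0.89,0.47,0.4],[0,0,0]],[0.6,[-0.89,0.47,0.4],[0,0,0]],[0.6,[-0.89,0.47,0.4],[0,0,0]],[0.6,[0,0,0],[0,0,0]]]'

```text
t: 4.5
position: [0.4504, 0.0522, 0.1801]
eef_rot: [-179.9, 0.0, 85.1]
contact_force: [-1.5, 0.5, -0.2]
grip_width: 0.596
grip_force: 0.0
```

Run:
```python
from h import *
np.set_printoptions(precision=4,suppress=True)
p=shot("wrist","w1.png")
print(readout.read_state()["position"])
for t in("paddle_grip","lid_handle","paddle"): print(t,[(round(r["p"],2),np.round(r["point"],4)) for r in models.place_of(p,t)[:2]])
W=cloud(p).reshape(-1,3)
P=W[(W[:,2]>.104)&(W[:,2]<.125)&(W[:,0]<.458)&(W[:,0]>.43)&(abs(W[:,1]-.054)<.02)]
print(len(P),P.mean(0),P.min(0),P.max(0))
```

```text
[0.4499 0.0533 0.1807]
paddle_grip [(0.81, array([0.4501, 0.0499, 0.1119]))]
lid_handle [(0.88, array([0.524 , 0.0479, 0.1458]))]
paddle []
859 [0.4482 0.0543 0.1192] [0.4422 0.034  0.1157] [0.4538 0.074  0.1217]
```

View pics/w1.png

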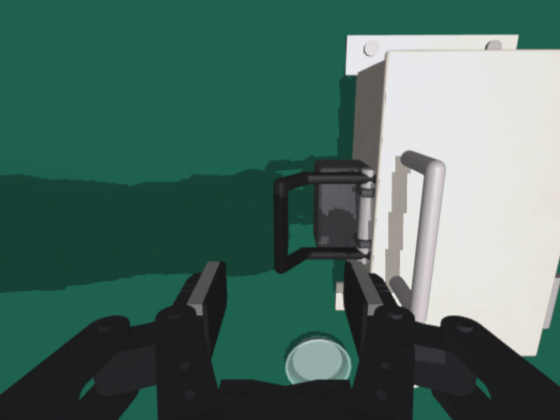

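Request:
servo_tool --commands '[[0.45,[0,0,0.6],[0,0,0]],[0.45,[0,0,0.6],[0,0,0]],[0.45,[0,0,0.6],[0,0,0]],[0.45,[0,0,0.6],[0,0,0]],[0.45,[0,0,0.5],[0,0,0]],[0.45,[0,0,0.5],[0,0,0]],[0.45,[0,0,0],[0,0,0]],[0.45,[0,0,0],[0,0,0]]]'

```text
t: 5.5
position: [0.4499, 0.0549, 0.0968]
eef_rot: [180.0, -0.0, 85.3]
contact_force: [-0.3, -0.2, -0.3]
grip_width: 0.449
grip_force: 0.0
```

Request:
servo_tool --commands '[[0.3,[0,0,0],[0,0,0]],[0.2,[0,0,0],[0,0,0]],[0.1,[0,0,0],[0,0,0]],[0,[0,0,0],[0,0,0]],[0,[0,0,0],[0,0,0]],[0,[0,0,0],[0,0,0]],[0,[0,0,0],[0,0,0]],[0,[0,0,0],[0,0,0]]]'

```text
t: 6.3
position: [0.4481, 0.0545, 0.0966]
eef_rot: [-179.8, -0.0, 85.2]
contact_force: [-5.4, 1.0, 6.6]
grip_width: 0.079
grip_force: 58.6
```

Run:
```python
from h import *
np.set_printoptions(precision=4,suppress=True)
shot("wrist","w2.png")
s=readout.read_state();print(s["position"],s["contact_force"],s["grip_width"])
```

```text
[0.4481 0.0545 0.0966] [-6.6448  0.2066  6.0613] 0.07865858691192883
```

View pics/w2.png

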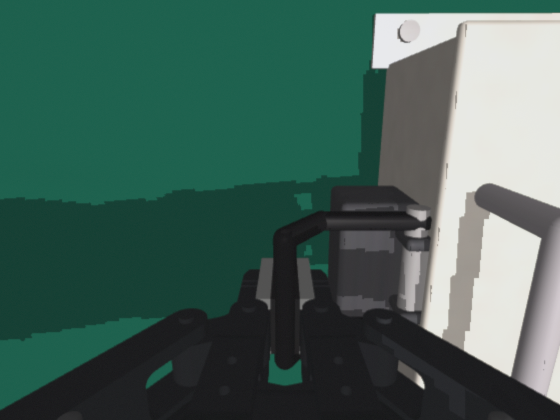

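The crossbar at (285,290) is pinched between the pads, with the arms clear on both sides. I'll relieve the side force first, then lift along the arc in small steps.

Request:
servo_tool --commands '[[0,[0,-0.08,-0.04],[0,0,0]],[0,[0,0,0],[0,0,0]]]'

```text
t: 6.55
position: [0.4485, 0.0545, 0.0976]
eef_rot: [179.9, -0.0, 85.2]
contact_force: [0.5, 0.6, -1.0]
grip_width: 0.082
grip_force: 58.7
```

Request:
servo_tool --commands '[[0,[0,0.015,-0.04],[0,0,0]],[0,[0,0.015,-0.04],[0,0,0]],[0,[0,0,0],[0,0,0]]]'

```text
t: 6.85
position: [0.4491, 0.0544, 0.0993]
eef_rot: [180.0, -0.0, 85.2]
contact_force: [1.9, 1.8, -2.6]
grip_width: 0.081
grip_force: 58.6
```

Request:
servo_tool --commands '[[0,[0,0.015,-0.04],[0,0,0]],[0,[0,0.02,-0.04],[0,0,0]],[0,[0,0.02,-0.04],[0,0,0]],[0,[0,0,0],[0,0,0]]]'

```text
t: 7.25
position: [0.4503, 0.0542, 0.1022]
eef_rot: [180.0, -0.0, 85.2]
contact_force: [4.4, 2.1, -8.5]
grip_width: 0.08
grip_force: 58.2
```

Request:
servo_tool --commands '[[0,[0,0.02,-0.04],[0,0,0]],[0,[0,0.02,-0.04],[0,0,0]],[0,[0,0,0],[0,0,0]]]'

```text
t: 7.55
position: [0.4512, 0.0542, 0.1041]
eef_rot: [-180.0, -0.0, 85.2]
contact_force: [5.1, 1.3, -8.3]
grip_width: 0.079
grip_force: 58.2
```

Request:
servo_tool --commands '[[0,[0,0.04,-0.04],[0,0,0]],[0,[0,0.03,-0.04],[0,0,0]],[0,[0,0,0],[0,0,0]]]'

```text
t: 7.85
position: [0.4525, 0.054, 0.1068]
eef_rot: [-180.0, -0.0, 85.2]
contact_force: [-0.6, 1.3, 1.7]
grip_width: 0.076
grip_force: 58.6
```

```bash
cat > lid.py <<'E'
from h import *
np.set_printoptions(precision=4,suppress=True)
W=cloud(shot("top")).reshape(-1,3)
# lid local coordinates: hinge (0.6305,0.038), yaw -4.8
a=np.radians(-4.8);d=W[:,:2]-[.6305,.038]
x=d@[np.cos(a),np.sin(a)];y=d@[-np.sin(a),np.cos(a)]
m=(x<-.01)&(x>-.115)&(abs(y)>.055)&(abs(y)<.095)&(W[:,2]>.08)
c=np.polyfit(x[m],W[m,2],1);print("lid tilt",-np.arctan(c[0]),m.sum())
s=readout.read_state();print(s["position"],s["contact_force"])
E
python3 lid.py
```

```text
lid tilt 0.005705059220199974 1198
[0.4525 0.054  0.1067] [-0.7505  1.7905  1.0871]
```

Run:
```python
from h import *
np.set_printoptions(precision=4,suppress=True)
a=shot("wrist");b=shot("side")
S=b["pixels"][170:290,220:350,::-1];S=cv2.resize(S,(455,420),interpolation=cv2.INTER_CUBIC)
cv2.imwrite("pics/c3.png",np.hstack([a["pixels"][:,:340,::-1],S]))
for q in(a,b):print([(round(r["p"],2),np.round(r["point"],4)) for r in models.place_of(q,"paddle_grip")[:2]])
```

```text
[(0.83, array([0.4539, 0.0494, 0.1219]))]
[]
```

View pics/c3.png

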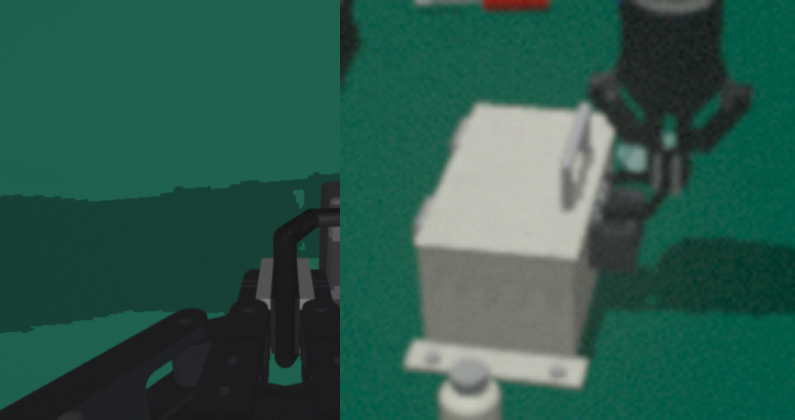

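The bar is still in the pads at (287,290) and the paddle has lifted, but the lid at (500,180) is shut. The earlier force was friction and misalignment, so I'll continue along the arc.

Request:
servo_tool --commands '[[0,[0,0.025,-0.04],[0,0,0]],[0,[0,0.025,-0.04],[0,0,0]],[0,[0,0,0],[0,0,0]]]'

```text
t: 8.4
position: [0.4533, 0.054, 0.1081]
eef_rot: [-179.9, -0.0, 85.2]
contact_force: [-4.1, 2.5, 0.8]
grip_width: 0.077
grip_force: 58.7
```

Request:
servo_tool --commands '[[0,[0,0.025,-0.04],[0,0,0]],[0,[0,0.025,-0.04],[0,0,0]],[0,[0,0,0],[0,0,0]]]'

```text
t: 8.7
position: [0.4545, 0.0539, 0.11]
eef_rot: [-179.9, -0.0, 85.2]
contact_force: [-5.3, 3.0, -0.9]
grip_width: 0.076
grip_force: 58.5
```

Request:
servo_tool --commands '[[0,[0,0.005,-0.04],[0,0,0]],[0,[0,0.015,-0.04],[0,0,0]],[0,[0,0,0],[0,0,0]]]'

```text
t: 9.0
position: [0.456, 0.0537, 0.1122]
eef_rot: [180.0, -0.0, 85.2]
contact_force: [-1.5, 2.6, -3.6]
grip_width: 0.078
grip_force: 58.3
```

Request:
servo_tool --commands '[[0,[0,0.02,-0.04],[0,0,0]],[0,[0,0.025,-0.04],[0,0,0]],[0,[0,0,0],[0,0,0]]]'

```text
t: 9.3
position: [0.4576, 0.0536, 0.1147]
eef_rot: [179.9, -0.0, 85.2]
contact_force: [-1.3, 3.2, -4.3]
grip_width: 0.079
grip_force: 58.4
```

```bash
python3 lid.py
```

```text
lid tilt 0.006817533589856035 1201
[0.4576 0.0536 0.1147] [ 0.8219  2.8851 -3.8239]
```

Request:
servo_tool --commands '[[0,[0.02,0.03,-0.04],[0,0,0]],[0,[0.02,0.03,-0.04],[0,0,0]],[0,[0,0,0],[0,0,0]]]'

```text
t: 9.65
position: [0.4588, 0.0537, 0.1163]
eef_rot: [180.0, 0.1, 85.2]
contact_force: [0.8, -2.6, -7.5]
grip_width: 0.079
grip_force: 58.5
```

Request:
servo_tool --commands '[[0,[0,0.035,-0.04],[0,0,0]],[0,[0,0.035,-0.04],[0,0,0]],[0,[0,0,0],[0,0,0]]]'

```text
t: 9.95
position: [0.4602, 0.0537, 0.1179]
eef_rot: [-180.0, 0.1, 85.2]
contact_force: [1.0, -4.8, -12.2]
grip_width: 0.078
grip_force: 58.2
```

```bash
python3 lid.py
```

```text
lid tilt 0.003901571457393854 1196
[0.4601 0.0537 0.1179] [  1.4431  -4.682  -12.2094]
```

Request:
servo_tool --commands '[[0,[-0.02,0.05,0.03],[0,0,0]],[0,[0,0,0],[0,0,0]]]'

```text
t: 10.2
position: [0.4599, 0.0537, 0.1175]
eef_rot: [-179.8, 0.0, 85.2]
contact_force: [-4.6, -3.7, -4.7]
grip_width: 0.084
grip_force: 59.0
```

Request:
servo_tool --commands '[[0,[0,0.03,-0.03],[0,0,0]],[0,[0,0,0],[0,0,0]]]'

```text
t: 10.4
position: [0.4604, 0.0537, 0.1181]
eef_rot: [-179.8, 0.0, 85.2]
contact_force: [-3.4, -4.2, -5.5]
grip_width: 0.076
grip_force: 58.9
```

Request:
servo_tool --commands '[[0,[0,0.035,-0.035],[0,0,0]],[0,[0,0.035,-0.035],[0,0,0]],[0,[0,0,0],[0,0,0]]]'

```text
t: 10.7
position: [0.4614, 0.0536, 0.1192]
eef_rot: [-179.7, 0.0, 85.2]
contact_force: [-3.7, -3.7, -8.4]
grip_width: 0.076
grip_force: 58.6
```

```bash
python3 lid.py
```

```text
lid tilt 0.004054438909807952 1171
[0.4614 0.0536 0.1192] [-3.8209 -3.2995 -8.1906]
```

Request:
servo_tool --commands '[[0,[-0.03,0.03,-0.025],[0,0,0]],[0,[0,0.03,-0.025],[0,0,0]],[0,[0,0,0],[0,0,0]]]'

```text
t: 11.05
position: [0.4622, 0.0534, 0.1201]
eef_rot: [-179.6, -0.1, 85.2]
contact_force: [-6.0, -0.4, -9.5]
grip_width: 0.08
grip_force: 58.5
```

```bash
python3 lid.py
```

```text
lid tilt 0.0059078100986516635 1158
[0.4622 0.0534 0.1201] [ -5.0027  -0.7678 -10.1696]
```

Request:
servo_tool --commands '[[0,[0,-0.02,0],[0.3,0,0]],[0,[0,-0.02,0],[0.3,0,0]],[0,[0,0,0],[0,0,0]]]'

```text
t: 11.4
position: [0.4624, 0.0534, 0.1211]
eef_rot: [-176.7, -0.1, 85.2]
contact_force: [-6.7, 0.6, -3.9]
grip_width: 0.075
grip_force: 60.2
```

Request:
servo_tool --commands '[[0,[0,0.02,-0.03],[0.2,0,0]],[0,[0,0.02,-0.03],[0.2,0,0]],[0,[0,0,0],[0,0,0]]]'

```text
t: 11.7
position: [0.4632, 0.0533, 0.1223]
eef_rot: [-174.7, -0.1, 85.2]
contact_force: [-7.5, 0.1, -5.7]
grip_width: 0.08
grip_force: 60.1
```

```bash
python3 lid.py
```

```text
lid tilt 0.1994919607479357 840
[0.4632 0.0533 0.1223] [-7.2959 -0.8626 -6.2027]
```

The lid has sprung ajar (tilt about 0.2 rad). Now I'll lower the paddle back along the arc.

Request:
servo_tool --commands '[[0,[0,-0.08,0.11],[-0.25,0,0]],[0,[0,-0.08,0.11],[-0.25,0,0]],[0,[0,-0.07,0.12],[-0.25,0,0]],[0,[0,-0.07,0.12],[-0.25,0,0]],[0,[0,-0.08,0.13],[0,0,0]],[0,[0,-0.08,0.13],[0,0,0]],[0,[0,-0.05,0.1],[0,0,0]],[0,[0,-0.05,0.08],[0,0,0]],[0,[0,0,0],[0,0,0]]]'

```text
t: 12.65
position: [0.4504, 0.0545, 0.1023]
eef_rot: [180.0, -0.1, 85.2]
contact_force: [-8.6, -0.5, 5.6]
grip_width: 0.079
grip_force: 62.3
```

Request:
servo_tool --commands '[[0,[0,-0.06,0.05],[0,0,0]],[0,[0,-0.02,0.06],[0,0,0]],[0,[0,0,0.03],[0,0,0]],[0,[0,0,0],[0,0,0]]]'

```text
t: 13.05
position: [0.4489, 0.0545, 0.0986]
eef_rot: [179.9, -0.1, 85.2]
contact_force: [-5.2, -1.1, -0.1]
grip_width: 0.077
grip_force: 62.8
```

Request:
servo_tool --commands '[[0.15,[0,0,0],[0,0,0]],[0.25,[0,0,0],[0,0,0]],[0.35,[0,0,0],[0,0,0]],[0.35,[0,0,0],[0,0,0]],[0.35,[0,0,0],[0,0,0]]]'

```text
t: 13.55
position: [0.4495, 0.0541, 0.0974]
eef_rot: [179.9, -0.0, 85.2]
contact_force: [-0.7, -0.7, -0.1]
grip_width: 0.351
grip_force: 0.0
```

```bash
python3 lid.py
python3 - <<'E'
from h import *
np.set_printoptions(precision=4,suppress=True)
a=shot("wrist","w4.png");b=shot("top")
for q in(a,b):
  for t in("paddle_grip","lid_handle"): print(t,[(round(r["p"],2),np.round(r["point"],4)) for r in models.place_of(q,t)[:2]])
E
```

```text
lid tilt 0.22566094759673316 1206
[0.4493 0.0541 0.0973] [ 0.6152 -0.7384  0.0738]
paddle_grip [(0.7, array([0.4516, 0.0499, 0.1116]))]
lid_handle []
paddle_grip []
lid_handle [(0.83, array([0.5385, 0.0432, 0.1718]))]
```

View pics/w4.png

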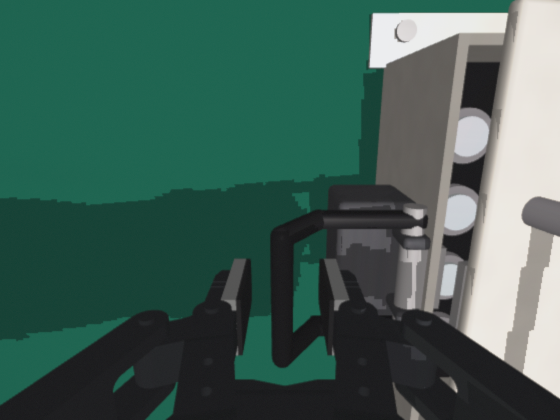

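The paddle rests level at (285,295), clear of the open fingers, and the lid is ajar at (520,200). Now I'll go up and over to the lid handle.

Request:
servo_tool --commands '[[0.35,[0,0,-0.5],[0,0,0]],[0.35,[0,0,-0.8],[0,0,0]],[0.35,[0,0,-0.9],[0,0,0]],[0.35,[0,0,-0.9],[0,0,0]],[0.6,[0,0,-0.9],[0,0,0]],[0.6,[0,0,-0.8],[0,0,0]],[0.6,[-0.03,0.9,0],[0,0,0]],[0.6,[-0.03,0.9,0],[0,0,0]],[0.6,[-0.03,0.9,0],[0,0,0]],[0.6,[-0.03,0.9,0],[0,0,0]],[0.6,[0,0,0],[0,0,0]],[0.6,[0,0,0],[0,0,0]]]'

```text
t: 15.1
position: [0.5378, 0.0435, 0.2166]
eef_rot: [-179.9, -0.0, 85.2]
contact_force: [-0.8, -0.3, 0.6]
grip_width: 0.598
grip_force: 0.0
```

Run:
```python
from h import *
np.set_printoptions(precision=4,suppress=True)
a=shot("wrist","w5.png")
print(readout.read_state()["position"])
for t in("lid_handle",): print(t,[(round(r["p"],2),np.round(r["point"],4)) for r in models.place_of(a,t)[:2]])
W=cloud(a).reshape(-1,3)
P=W[(W[:,2]>.164)&(W[:,2]<.184)&(abs(W[:,0]-.54)<.025)&(abs(W[:,1]-.045)<.025)]
print(len(P),P.mean(0),P.min(0),P.max(0))
```

```text
[0.5373 0.0436 0.2168]
lid_handle [(0.98, array([0.5389, 0.0487, 0.1675]))]
1410 [0.5389 0.0456 0.1743] [0.5321 0.02   0.1697] [0.5453 0.07   0.1769]
```

View pics/w5.png

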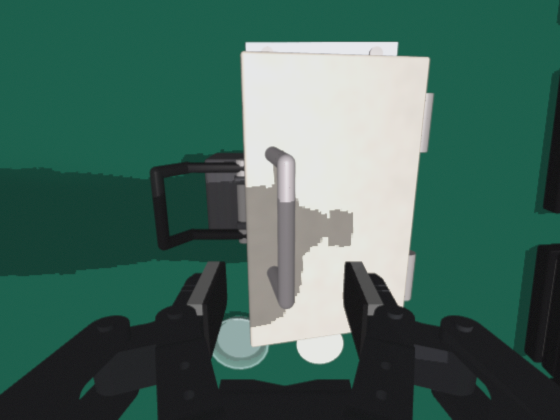

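The bar handle, from (286,160) to (286,300), is centred between the fingers. I'll descend and grip it.

Request:
servo_tool --commands '[[0.6,[0.06,0.05,0.6],[0,0,0]],[0.6,[0,0,0.7],[0,0,0]],[0.5,[0,0,0.7],[0,0,0]],[0.4,[0,0,0.55],[0,0,0]],[0.3,[0,0,0],[0,0,0]],[0.2,[0,0,0],[0,0,0]],[0.1,[0,0,0],[0,0,0]],[0,[0,0,0],[0,0,0]],[0,[0,0,0],[0,0,0]],[0,[0,0,0],[0,0,0]]]'

```text
t: 16.2
position: [0.539, 0.045, 0.1546]
eef_rot: [-180.0, -0.0, 85.2]
contact_force: [-5.5, 0.3, 7.4]
grip_width: 0.09
grip_force: 58.7
```

Request:
servo_tool --commands '[[0,[0,0.13,-0.15],[0,0,0]],[0,[0,0.14,-0.15],[0,0,0]],[0,[0,0.14,-0.15],[0,0,0]],[0,[0,0.13,-0.15],[0,0,0]]]'

```text
t: 16.6
position: [0.5495, 0.0442, 0.1676]
eef_rot: [-179.6, -0.0, 85.2]
contact_force: [-7.8, 0.7, -0.4]
grip_width: 0.093
grip_force: 58.4
```

Request:
servo_tool --commands '[[0,[0,0.16,-0.13],[0,0,0]],[0,[0,0.16,-0.13],[0,0,0]],[0,[0,0.16,-0.12],[0,0,0]],[0,[0,0.16,-0.12],[0,0,0]]]'

```text
t: 17.0
position: [0.5645, 0.043, 0.181]
eef_rot: [-179.5, 0.0, 85.2]
contact_force: [-12.5, 1.5, 7.8]
grip_width: 0.089
grip_force: 58.6
```

Request:
servo_tool --commands '[[0,[0,0.12,-0.16],[0,0,0]],[0,[0,0.17,-0.13],[0,0,0]],[0,[0,0.18,-0.1],[0,0,0]],[0,[0,0.18,-0.09],[0,0,0]]]'

```text
t: 17.4
position: [0.5827, 0.0414, 0.1927]
eef_rot: [-179.7, -0.0, 85.2]
contact_force: [-5.8, 0.8, 0.8]
grip_width: 0.086
grip_force: 58.5
```

Request:
servo_tool --commands '[[0,[0,0.19,-0.08],[0,0,0]],[0,[0,0.19,-0.07],[0,0,0]],[0,[0,0.19,-0.06],[0,0,0]],[0,[0,0.19,-0.05],[0,0,0]]]'

```text
t: 17.8
position: [0.602, 0.0398, 0.2002]
eef_rot: [-179.8, -0.0, 85.2]
contact_force: [-9.2, 0.6, 13.4]
grip_width: 0.091
grip_force: 59.0
```

Request:
servo_tool --commands '[[0,[0,0.18,-0.1],[0,0,0]],[0,[0,0.2,-0.06],[0,0,0]],[0,[0,0.2,-0.02],[0,0,0]],[0,[0,0.2,-0.02],[0,0,0]]]'

```text
t: 18.2
position: [0.622, 0.0382, 0.2044]
eef_rot: [-179.8, -0.0, 85.2]
contact_force: [-6.9, 1.0, 1.9]
grip_width: 0.09
grip_force: 59.0
```

Request:
servo_tool --commands '[[0,[0,0.2,-0.02],[0,0,0]],[0,[0,0.2,0],[0,0,0]],[0,[0,0.2,0.01],[0,0,0]],[0,[0,0.2,0.02],[0,0,0]]]'

```text
t: 18.6
position: [0.6431, 0.0364, 0.205]
eef_rot: [-180.0, -0.0, 85.2]
contact_force: [-5.1, 0.3, 5.5]
grip_width: 0.087
grip_force: 59.2
```

Request:
servo_tool --commands '[[0,[0,0.2,0.01],[0,0,0]],[0,[0,0.2,0.03],[0,0,0]],[0,[0,0.2,0.05],[0,0,0]],[0,[0,0.19,0.06],[0,0,0]]]'

```text
t: 19.0
position: [0.6644, 0.0346, 0.2017]
eef_rot: [179.8, -0.0, 85.2]
contact_force: [-3.8, 1.6, 6.2]
grip_width: 0.084
grip_force: 59.2
```

Request:
servo_tool --commands '[[0,[0,0.19,0.06],[0,0,0]],[0,[0,0.18,0.07],[0,0,0]],[0,[0,0.18,0.08],[0,0,0]],[0,[0,0.18,0.08],[0,0,0]]]'

```text
t: 19.4
position: [0.6824, 0.0331, 0.194]
eef_rot: [179.9, -0.0, 85.2]
contact_force: [-2.1, 1.6, 1.0]
grip_width: 0.09
grip_force: 59.9
```

Request:
servo_tool --commands '[[0,[0,0.12,0.06],[0,0,0]],[0,[0,0,0],[0,0,0]]]'

```text
t: 19.6
position: [0.686, 0.0328, 0.1916]
eef_rot: [179.9, -0.0, 85.2]
contact_force: [2.1, 2.0, 0.8]
grip_width: 0.085
grip_force: 60.9
```

Run:
```python
from h import *
np.set_printoptions(precision=4,suppress=True)
s=readout.read_state();print(s["position"],s["contact_force"])
ims=[]
for n,(r0,c0) in dict(side=(110,200),top=(110,200)).items():
    p=shot(n);ims.append(cv2.resize(p["pixels"][r0:r0+150,c0:c0+150,::-1],(400,400)))
    W=cloud(p).reshape(-1,3);d=W[:,:2]-[.6305,.038];a=np.radians(-4.8)
    x=d@[np.cos(a),np.sin(a)];y=d@[-np.sin(a),np.cos(a)]
    m=(abs(x)<.05)&(abs(y)>.05)&(abs(y)<.1)&(W[:,2]>.115)&(W[:,2]<.24)
    if m.sum()>30: print(n,m.sum(),"lean (rad past upright)",np.polyfit(W[m,2],x[m],1), np.ptp(W[m,2]))
    print([(round(r["p"],2),np.round(r["point"],4)) for r in models.place_of(p,"lid_handle")[:2]])
cv2.imwrite("pics/d.png",np.hstack(ims))
```

```text
[0.686  0.0328 0.1916] [2.1388 1.9534 0.7575]
side 465 lean (rad past upright) [ 0.0907 -0.0091] 0.11099143590979654
[(0.88, array([0.6808, 0.0356, 0.2016]))]
top 218 lean (rad past upright) [ 0.1053 -0.0089] 0.1142900682054786
[(0.28, array([ 0.562 , -0.1368,  0.0027])), (0.15, array([0.5605, 0.4671, 0.0002]))]
```

View pics/d.png

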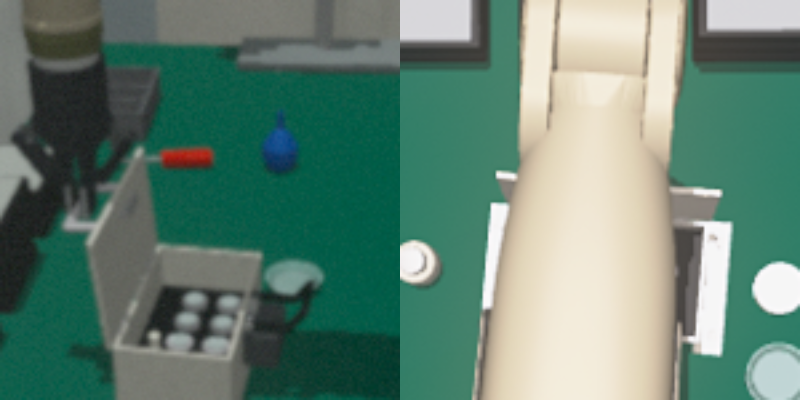

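The side crop shows the lid standing at about (125,250), leaning slightly past upright (about 1.66 rad), with the paddle level at (310,290). I'll release the bar and back off upward.

Request:
servo_tool --commands '[[0.12,[0,0,0],[0,0,0]],[0.18,[0,0,0],[0,0,0]],[0.25,[0,0,0],[0,0,0]],[0.25,[0,0,0],[0,0,0]],[0.25,[0,0,-0.3],[0,0,0]],[0.25,[0,0,-0.6],[0,0,0]],[0.25,[0,0,-0.8],[0,0,0]],[0.25,[0,0,-0.8],[0,0,0]],[0.25,[0,0,-0.8],[0,0,0]],[0.25,[0,0,-0.6],[0,0,0]],[0.25,[0,0,0],[0,0,0]],[0.25,[0,0,0],[0,0,0]]]'

```text
t: 21.0
position: [0.6846, 0.0326, 0.2894]
eef_rot: [180.0, 0.0, 85.2]
contact_force: [-0.2, -0.5, -0.3]
grip_width: 0.251
grip_force: 0.0
```

Run:
```python
from h import *
np.set_printoptions(precision=4,suppress=True)
s=readout.read_state();print(s["position"],s["contact_force"])
for n in ("side","top"):
    p=shot(n);W=cloud(p).reshape(-1,3);d=W[:,:2]-[.6305,.038];a=np.radians(-4.8)
    x=d@[np.cos(a),np.sin(a)];y=d@[-np.sin(a),np.cos(a)]
    m=(abs(x)<.05)&(abs(y)>.05)&(abs(y)<.1)&(W[:,2]>.115)&(W[:,2]<.24)
    print(n,np.polyfit(W[m,2],x[m],1))
    for t in("paddle_grip","lid_handle","jar_a","dish"):print(t,[(round(r["p"],2),np.round(r["point"],4)) for r in models.place_of(p,t)[:2]])
    if n=="side":cv2.imwrite("pics/e.png",cv2.resize(p["pixels"][110:260,200:350,::-1],(450,450)))
```

```text
[0.6846 0.0326 0.2894] [-0.214  -0.4944 -0.2734]
side [ 0.0858 -0.0088]
paddle_grip [(0.47, array([0.45  , 0.0545, 0.1146]))]
lid_handle [(0.87, array([0.6861, 0.0332, 0.1999]))]
jar_a [(0.9, array([ 0.5624,  0.468 , -0.0024])), (0.79, array([ 0.5887,  0.244 , -0.0005]))]
dish [(0.63, array([ 0.4702, -0.1399, -0.0019]))]
top [ 0.1005 -0.0085]
paddle_grip []
lid_handle []
jar_a [(0.62, array([0.5868, 0.2391, 0.0019])), (0.48, array([0.5593, 0.4691, 0.0021]))]
dish [(0.81, array([ 0.4732, -0.1427,  0.0001]))]
```

View pics/e.png

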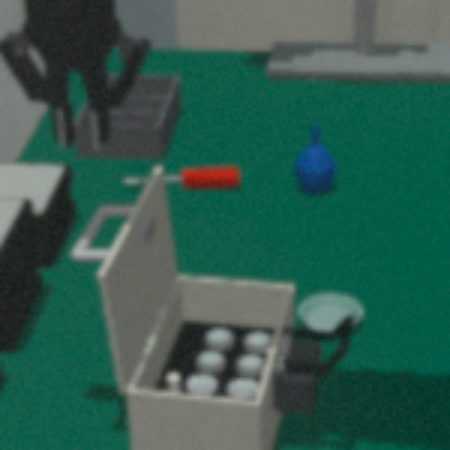

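The lid stands open on its own at (140,270), the gripper is clear above it at (80,100), and the paddle is down at (345,335).

```bash
python3 -c "
from h import *
print(sign_off())"
```

```text
the job is handed in; nothing more can be done
None
```

The case is open: the latch let go with the force staying under 15 N in every reading I took, the paddle is back down, the lid stands about 0.09 rad past upright on its own, the jars and dish I rechecked had not moved, and the job is handed in at about 21 s.

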